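# Wedge the rocking craft chest

## Robot

A 7-joint arm with a two-finger parallel gripper is mounted at the origin on the work surface. World frame = base frame: x ahead of the robot, y to its left, z up, the work surface at z = 0. Lengths are in m, angles in rad, forces in N, time in s.
With the tool pointing down it reaches from about 0.4 to 0.85 m from the base axis. Payload 10.4 kg.
Tool frame: the origin (TCP) lies on the centre line of the jaws, within the pads' length; the fingertips stand 11 mm ahead of it and the grasp point (between the pads) lies 8 mm behind it (manip.finger_overhang is the distance from the TCP to the fingertips, in m); z points along the fingers, y is the line along which they close (so a half turn about z gives the same grasp; the last joint's range is limited). The gripper opens to 85 mm and grips with 20 to 120 N. Pads are 22 mm wide; open, the fingers measure 114 mm over their backs; the gripper's body (76 mm by 85 mm) begins 54 mm behind the grasp point. The pads swing forward as they close: fully open they stand 13 mm farther back than shut.
Start: joints at [1.167, 0.332, -0.065, 1.46, 0.022, 1.35, -0.088], TCP at [0.232, -0.58, 0.242] pointing down, gripper open.
Joint ranges: [-2.6, 2.6], [-0.5, 2.12], [-1.47, 1.34], [0.16, 2.42], [-1.27, 4.41], [0.06, 2.06], [-2.6, 2.6]. Speed limits (rad/s): [2.22, 2.22, 2.79, 2.79, 3.14, 3.14, 3.14].

## Interface

Orientations are given as a unit quaternion [x, y, z, w].
In Python, from workcell import manip, imaging, workorder gives the robot as it stands.
- The arm moves only by the tool jog_arm, never from a script. Its argument "deltas" is a list of rows, each an object with "gripper": the opening, from 0 (shut) to 1 (fully open); "offset": the shift along the tool's x, y, z in m, a list of three; "rotation": the turn, a rotation vector about the tool's x, y, z in degrees, a list of three. In form: [{"gripper": gripper, "offset": [tx, ty, tz], "rotation": [ax, ay, az]}, ...]. A call has 1 to 20 rows; each row shifts and turns the commanded pose from where the row before left it, along the tool's axes as they then stand; what a row does not reach is not made up. A row lasts 1/10 s, in which the tool goes at most 50 mm and 8.59 degrees, less where a joint would pass 70% of its speed; a pose out of reach is approached as far as the arm can. A call with a gripper value outside its range is refused whole. The fingers move at their own pace and stop on an object; "newtons" is the grip in N (left out, the last holds). Time passes only in rows, so rows that do not move let the fingers close. It gives the time, the measured TCP pose, the force, the opening and the grip force at its end, in the units of the state.
- manip.get_obs(): the state, without advancing time (a new reading comes with each control period).
- imaging.camera(name): name is "scene" or "side" or "wrist"; returns the picture (480x640x3 uint8, blue, green, red); there is no depth.
- imaging.camera_model(name): a dict with "camera_matrix" (3x3 intrinsics, pixels), "world_to_cam" (4x4, takes a point from world to camera coordinates); the wrist camera has in their place "hand_eye" (4x4, takes a point from camera to tool coordinates, whose origin is the TCP and whose axes are the flange's). Camera axes: x right, y up, looking along -z (the intrinsics and any distortion apply to the point x, -y, -z); pixel columns grow to the right and rows downward; lengths in m; the calibration is good to about 2 mm. A picture is of the moment at which its call begins: read the wrist's pose just before it. camera_model takes no time and is no camera call.
- workorder.hand_in(): hands the job in; it is judged then, once.
The state is a dict: "clock": time; "joint_pos": joint angles; "joint_velocities": joint speeds; "tau": joint torques, N m; "position": TCP position; "ee_rot": TCP orientation; "ft_force": force on the tool from outside, world axes, zero at the start; "torque": the same for the moment, N m; "grip_width": opening from 0.0 (shut) to 1.0 (fully open); "grasp_force": force on a finger pad.
Only numpy, scipy, OpenCV 4.12 (cv2) and the standard library are available. Lean on these libraries where they do the work, as an engineer would, in place of code of your own. Each camera call takes 0.05 s, during which the arm holds its last target. There are 200 camera calls.

## Task

The low wooden craft chest rocks because one of its feet is too short. Push the wooden wedge along the table, thin end first, in under the short foot until the chest no longer rocks, leaving the chest level and where it stands. Feel for it by pressing down firmly with the fingertips on the lid corner above that foot, and finish while still pressing there, with the wedge carrying the corner; nothing is to be lifted, and the other things on the table are left alone.

Things in the scene. Friction and masses are not known exactly. Their poses are not given: they have to be found in the camera images.
- chest: Low wooden chest, flat lid, two dummy drawer fronts on its -x side, 0.9 to 1.4 kg, loose. Box 170 (x) by 220 mm (y), lid 176 by 226 mm; box underside 22 mm, lid top 77 mm above the table. Origin: at table level below its middle, z up. Four round feet, 24 mm diameter, at x = +-70, y = +-95 mm; all but one are 22 mm tall. It slides if pushed sideways with about 10 N, its rubber feet grip.
- under_short_foot (a point): Table-level point below the centre of the short foot (chest x = -70, y = -95 mm; axes as the chest's). That foot hangs 6 to 11 mm above the table, differently each time and not told. At rest the chest stands level on the other three; 2 to 4 N down on the lid above this foot rocks it down by that gap, and let go it rocks back level.
- chest_corner (a point): Point on top of the lid straight above the short foot's centre (chest x = -70, y = -95 mm), 77 mm above the table when the chest is level. Its axes are the chest's. Press here.
- wedge: Plain wooden wedge, 120 mm long (x), 50 mm wide (y), 80 g, flat on the table; 3 mm thick at the thin end (x = +60) rising evenly to 25 mm at the upright thick end (x = -60). Origin: middle of its underside. It starts beyond the chest's -y side, thin end pointing along the chest's +y within 0.2 rad, 30 to 85 mm short of the short foot's edge and in line with it within 15 mm.
- wedge_tip (a point): Middle of the thin end's lower edge (wedge x = +60 mm), on the table.
- wedge_tail (a point): Middle of the thick end's upright face (wedge x = -60 mm), 12.5 mm above the table. Its axes are the wedge's. Push here, towards the wedge's +x. It slides under about 0.5 N; once it meets the short foot the push rises to several N (stop at about 3 N more), and it stays where it is left.
- water_bottle: Clear water bottle, 64 mm diameter, 200 mm tall, origin at the centre of its underside. Leave alone.
- tumbler: Red metal tumbler, 80 mm diameter, 150 mm tall, origin at the centre of its underside. Leave alone.
- tape_roll: Roll of paper tape lying flat, 70 mm diameter, 20 mm high, origin at the centre of its underside. Leave alone.
- paste_cup: Small white plastic cup, 60 mm diameter, 35 mm high, origin at the centre of its underside. Leave alone.
Not all that is in view belongs to the job. What is meant by the wedge is not orange, and is the smaller of those in its own colour.

How it is judged:
On the way:
1. the wedge's thin end has gone in under the short foot (y of wedge_tip in the frame of chest above -0.1 m and x of wedge_tip in the frame of chest between -0.1 and -0.04 m), for 0.1 s.
At the end, for the whole second after the job is handed in: Fingers press the chest with over 3 N, off the wedge; the wedge is 7 mm or more under the short foot and carries over 1 N; the pressed corner is within 2.5 mm of level height, the chest within 0.025 rad of level and 25 mm of its place, all at rest (all of step 1 and contact force between the fingers and chest above 3 N and contact force between wedge and chest above 1 N and contact force between the fingers and wedge below 0.1 N and height (world z) of chest_corner between 0.0745 and 0.0795 m and angle between chest's own z axis and vertical below 0.025 rad and distance of chest from where it was at the start of the episode below 0.025 m and linear speed of each of chest, wedge below 0.01 m/s); the arm keeps its last pose, push and grip.
It fails at once if the wedge is lifted off the table (height (world z) of wedge above 0.012 m).
It fails at once if the chest is lifted (height (world z) of chest above 0.012 m).
It fails at once if the chest is shoved away from where it stands (more than 40 mm) (distance of chest from where it was at the start of the episode above 0.04 m).
It fails at once if a bystander is moved more than 30 mm (distance of any of water_bottle, tumbler, tape_roll, paste_cup from where it was at the start of the episode above 0.03 m).
It also fails if it takes over 45 s, if anything falls off the work surface, if the arm or the gripper's body presses on something with over 40 N, if the wrist force passes 120 N, or if a joint passes its speed limit or range.

## Working session

There is one attempt and no reset: what is moved stays moved. The work goes in short steps, Python scripts to look and compute and a tool call to move; the robot and the scene stay as the last step left them, time stands still between calls to the robot, and variables do not carry over. Pictures are saved under pics/ and viewed, at most 10 in all, crops included, and the job is handed in when it is done.

Besides the shell and the picture viewer there is one more tool, called after "Emit:" by a JSON object that holds its "name" and its "arguments". jog_arm: Moves the arm, as the interface text tells. Its arguments: {"type":"object","properties":{"deltas":{"type":"array","items":{"type":"object","properties":{"gripper":{"type":"number"},"offset":{"type":"array","items":{"type":"number"}},"rotation":{"type":"array","items":{"type":"number"}}}}},"newtons":{"type":"number"}},"required":["deltas"]}

```bash
mkdir -p pics
python3 - <<'E'
from workcell import manip, imaging
import cv2, numpy as np
o=manip.get_obs(); print(o)
print(manip.finger_overhang)
for n in ("scene","side","wrist"):
    cv2.imwrite(f"pics/{n}0.png", imaging.camera(n)); m=imaging.camera_model(n); print(n,{k:np.round(v,4).tolist() if not isinstance(v,str) else v for k,v in m.items()})
a=cv2.imread("pics/scene0.png");
E
```

```text
{'clock': 0.0, 'joint_pos': array([ 1.16738625,  0.33286905, -0.06470478,  1.46097098,  0.02162073,
        1.34990725, -0.08849483]), 'joint_velocities': array([ 0.00054879, -0.00075867, -0.00049191, -0.00256287,  0.00020979,
        0.00041189, -0.00049169]), 'tau': array([-4.06099853e-04, -6.25451016e+01,  4.87823412e-02, -3.91602623e+01,
        1.60859531e-02,  1.00183982e-02, -4.48543688e-05]), 'position': array([ 0.23214701, -0.57988265,  0.24150354]), 'ee_rot': array([ 9.81924006e-01,  1.89274181e-01, -1.80924410e-04, -7.06368996e-04]), 'ft_force': array([0.82434021, 0.49481993, 0.057032  ]), 'torque': array([ 0.0266718 , -0.0191417 ,  0.02007427]), 'grasp_force': 0.0, 'grip_width': 0.9966305039926074}
0.011
scene {'camera_matrix': [[607.1007, 0.0, 315.5657], [0.0, 607.1007, 238.608], [0.0, 0.0, 1.0]], 'world_to_cam': [[0.1955, 0.9807, 0.0044, -0.16], [-0.65, 0.1262, 0.7494, 0.3174], [0.7343, -0.1494, 0.6621, -1.7661], [0.0, 0.0, 0.0, 1.0]]}
side {'camera_matrix': [[552.9022, 0.0, 313.1173], [0.0, 552.9022, 248.152], [0.0, 0.0, 1.0]], 'world_to_cam': [[-0.9283, -0.3715, -0.0171, 0.5683], [0.2075, -0.5554, 0.8053, -0.1636], [-0.3087, 0.744, 0.5927, -1.2854], [0.0, 0.0, 0.0, 1.0]]}
wrist {'camera_matrix': [[420.2978, 0.0, 318.5935], [0.0, 420.2978, 238.1219], [0.0, 0.0, 1.0]], 'hand_eye': [[-0.0002, 0.9484, 0.3171, 0.0825], [1.0, 0.0003, -0.0003, -0.0004], [-0.0004, 0.3171, -0.9484, -0.1306], [0.0, 0.0, 0.0, 1.0]]}
```

View pics/scene0.png

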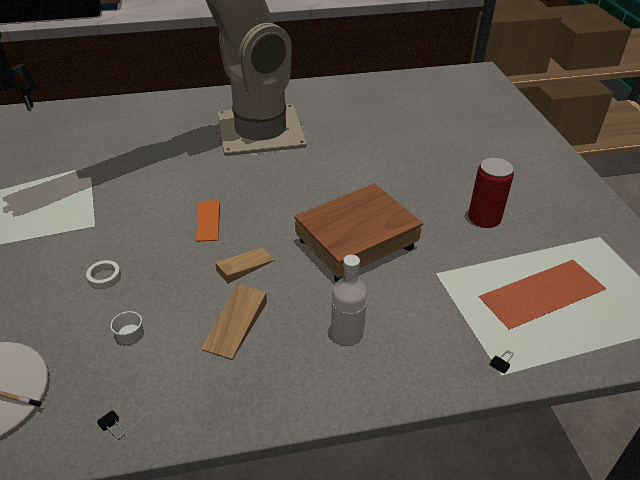

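View pics/side0.png

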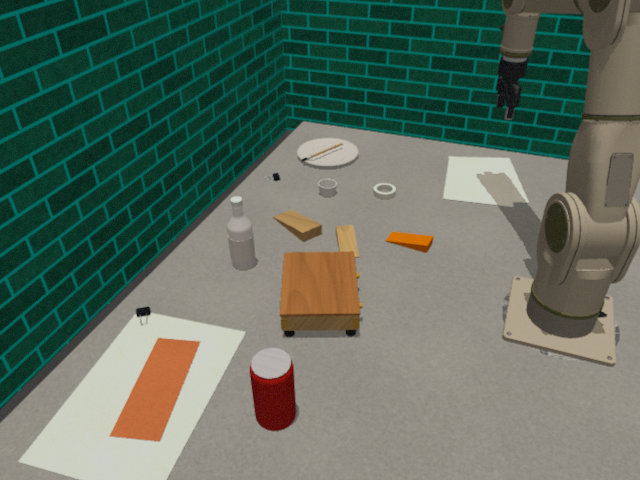

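Wedge candidates in the scene view: orange wedge (208,220), large wooden wedge (236,320) and small wooden wedge (244,263). The target is the smaller wooden one, at (244,263). The bottle is at (348,310) and the tumbler at (490,195). In the side view the knobs face the robot, on the chest's -x side.

Run:
```python
import cv2, numpy as np
a=cv2.imread("pics/scene0.png")[180:300,205:435]; b=cv2.imread("pics/side0.png")[210:345,265:385]
A=cv2.resize(a,None,fx=3.4,fy=3.4,interpolation=cv2.INTER_CUBIC); 
B=cv2.resize(b,None,fx=4.4,fy=4.4,interpolation=cv2.INTER_CUBIC)
cv2.imwrite("pics/cA.png",A); cv2.imwrite("pics/cB.png",B)
```

```text
(no output)
```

View pics/cA.png

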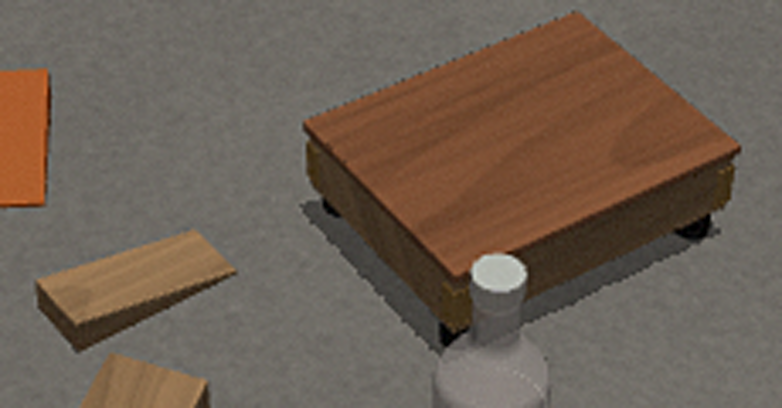

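View pics/cB.png

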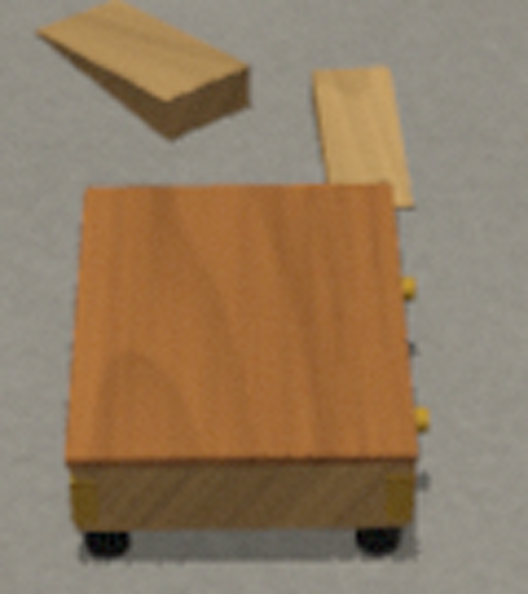

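The crop confirms the small wooden wedge: thick end on the left at crop (38–79, 284–351), thin end on the right at (195–236, 229–271) facing the chest. I read the lid corners at (304,125), (581,12), (740,150) and (457,276).

```bash
cat > fit.py <<'E'
import numpy as np
from workcell import imaging
from scipy.optimize import least_squares
def proj(n,P):
    m=imaging.camera_model(n); K=np.array(m["camera_matrix"]); T=np.array(m["world_to_cam"])
    c=(T[:3,:3]@np.asarray(P,float).T).T+T[:3,3]; c=c*[1,-1,-1]; p=(K@c.T).T; return p[:,:2]/p[:,2:]
def place(q,L):
    c,s=np.cos(q[2]),np.sin(q[2]); L=np.asarray(L,float)
    return np.c_[q[0]+c*L[:,0]-s*L[:,1], q[1]+s*L[:,0]+c*L[:,1], L[:,2]]
def fit(obs,q0):
    f=lambda q: np.concatenate([(proj(n,place(q,L))-px).ravel() for n,L,px in obs])
    r=least_squares(f,q0); return r.x, np.round(r.fun,1)
E
python3 - <<'E'
from fit import *
from workcell import manip
A=lambda p: np.array(p)/3.4+[205,180]-.35
B=lambda p: np.array(p)/4.4+[265,210]-.4
a,b=.088,.113
ch,r=fit([("scene",[(-a,-b,.077),(-a,b,.077),(a,b,.077),(a,-b,.077)],A([(304,125),(581,12),(740,150),(457,276)])),
("side",[(a,-b,.077),(-a,-b,.077),(-a,b,.077),(a,b,.077)],B([(86,188),(390,184),(416,458),(68,460)]))],[.55,.1,0]); print("chest",ch,r)
w,r=fit([("scene",[(-.06,.025,.025),(-.06,-.025,.025),(-.06,-.025,0),(.06,.025,.003),(.06,-.025,0)],A([(38,284),(77,325),(79,351),(195,229),(236,271)])),
("side",[(-.06,-.025,.025),(-.06,.025,.025),(.06,.025,.003)],B([(313,71),(387,67),(412,207)]))],[.5,-.1,1.57]); print("wedge",w,r)
print("corner",place(ch,[(-.07,-.095,.077)]),"tip,tail",place(w,[(.06,0,0),(-.06,0,.0125),(-.12,0,0)]))
c,s=np.cos(ch[2]),np.sin(ch[2]); R=np.array([[c,s],[-s,c]])
print("tip in chest",R@(place(w,[(.06,0,0)])[0,:2]-ch[:2]), "yaw rel",w[2]-ch[2]-np.pi/2)
from scipy.spatial.transform import Rotation as Ro
print(Ro.from_quat(manip.get_obs()["ee_rot"]).as_matrix().round(3))
for n,q in (("bottle",(348,343)),): pass
E
```

```text
chest [0.53700086 0.15176306 0.3793598 ] [-0.3 -1.9 -0.7 -1.1  1.  -1.8 -0.3 -0.6 -1.3 -0.7 -0.  -0.7  0.  -0.9
 -1.9 -0.4]
wedge [ 0.55643596 -0.10539497  2.03029469] [-0.7 -1.5 -0.1 -0.6  0.4  0.  -0.1 -0.4  0.4  0.2 -1.1 -0.3 -0.4 -0.4
 -0.3 -0.7]
corner [[0.50715869 0.03759456 0.077     ]] tip,tail [[ 0.52982604 -0.05161847  0.        ]
 [ 0.58304587 -0.15917148  0.0125    ]
 [ 0.60965578 -0.21294798  0.        ]]
tip in chest [-0.08198214 -0.18626446] yaw rel 0.08013856200868452
[[ 0.928  0.372 -0.   ]
 [ 0.372 -0.928  0.001]
 [-0.    -0.001 -1.   ]]
```

```bash
cat >> fit.py <<'E'
def ray(n,px,z=0.):
    m=imaging.camera_model(n); K=np.array(m["camera_matrix"]); T=np.array(m["world_to_cam"])
    d=np.linalg.inv(K)@[px[0],px[1],1]; d=T[:3,:3].T@(d*[1,-1,-1]); o=-T[:3,:3].T@T[:3,3]
    return (o+d*(z-o[2])/d[2])[:2]
E
python3 - <<'E'
from fit import *
for p in [(204,351),(233,357),(267,292),(242,286),(348,337),(126,340),(103,280),(488,220)]: print(p,ray("scene",p).round(3))
E
```

```text
(204, 351) [ 0.779 -0.21 ]
(233, 357) [ 0.804 -0.157]
(267, 292) [ 0.648 -0.07 ]
(242, 286) [ 0.62 -0.12]
(348, 337) [0.798 0.069]
(126, 340) [ 0.723 -0.357]
(103, 280) [ 0.545 -0.411]
(488, 220) [0.513 0.484]
```

Emit:
{"name": "jog_arm", "arguments": {"deltas": [{"gripper":0.25,"offset":[0.0405,-0.018,0]},{"gripper":0.25,"offset":[0.0405,-0.018,0]},{"gripper":0.25,"offset":[0.0405,-0.018,0]},{"gripper":0.25,"offset":[0.0405,-0.018,0]},{"gripper":0.25,"offset":[0.0405,-0.018,0]},{"gripper":0.25,"offset":[0.0405,-0.018,0]},{"gripper":0.25,"offset":[0.0405,-0.018,0]},{"gripper":0.25,"offset":[0.0405,-0.018,0]},{"gripper":0.25,"offset":[0.0405,-0.018,0]},{"gripper":0.25,"offset":[0.0405,-0.018,0]},{"gripper":0.25,"offset":[0.0405,-0.018,0]},{"gripper":0.25,"offset":[0.0405,-0.018,0]}]}}

```text
schema error: expected keys gripper, offset, rotation
```

Emit:
{"name": "jog_arm", "arguments": {"deltas": [{"gripper":0.25,"rotation":[0,0,-7.9]},{"gripper":0.25,"rotation":[0,0,-7.9]},{"gripper":0.25,"rotation":[0,0,-7.9]},{"gripper":0.25,"rotation":[0,0,-7.9]},{"gripper":0.25,"rotation":[0,0,-7.9]},{"gripper":0.25,"rotation":[0,0,-7.9]},{"gripper":0.25,"rotation":[0,0,-7.9]},{"gripper":0.25,"rotation":[0,0,-7.9]},{"gripper":0.25,"rotation":[0,0,-7.9]},{"gripper":0.25,"rotation":[0,0,-7.9]},{"gripper":0.25,"rotation":[0,0,-7.9]},{"gripper":0.25,"rotation":[0,0,-7.9]},{"gripper":0.25},{"gripper":0.25}]}}

```text
schema error: expected keys gripper, offset, rotation
```

Emit:
{"name": "jog_arm", "arguments": {"deltas": [{"gripper":0.25,"offset":[0.0405,-0.018,0],"rotation":[0,0,0]},{"gripper":0.25,"offset":[0.0405,-0.018,0],"rotation":[0,0,0]},{"gripper":0.25,"offset":[0.0405,-0.018,0],"rotation":[0,0,0]},{"gripper":0.25,"offset":[0.0405,-0.018,0],"rotation":[0,0,0]},{"gripper":0.25,"offset":[0.0405,-0.018,0],"rotation":[0,0,0]},{"gripper":0.25,"offset":[0.0405,-0.018,0],"rotation":[0,0,0]},{"gripper":0.25,"offset":[0.0405,-0.018,0],"rotation":[0,0,0]},{"gripper":0.25,"offset":[0.0405,-0.018,0],"rotation":[0,0,0]},{"gripper":0.25,"offset":[0.0405,-0.018,0],"rotation":[0,0,0]},{"gripper":0.25,"offset":[0.0405,-0.018,0],"rotation":[0,0,0]},{"gripper":0.25,"offset":[0.0405,-0.018,0],"rotation":[0,0,0]},{"gripper":0.25,"offset":[0.0405,-0.018,0],"rotation":[0,0,0]}]}}

```text
clock: 1.35
position: [0.6041, -0.1978, 0.2421]
ee_rot: [0.982, 0.189, -0.0, 0.0]
ft_force: [0.8, -0.9, -0.2]
grip_width: 0.246
grasp_force: 0.0
```

Emit:
{"name": "jog_arm", "arguments": {"deltas": [{"gripper":0.25,"offset":[0,0,0],"rotation":[0,0,-7.9]},{"gripper":0.25,"offset":[0,0,0],"rotation":[0,0,-7.9]},{"gripper":0.25,"offset":[0,0,0],"rotation":[0,0,-7.9]},{"gripper":0.25,"offset":[0,0,0],"rotation":[0,0,-7.9]},{"gripper":0.25,"offset":[0,0,0],"rotation":[0,0,-7.9]},{"gripper":0.25,"offset":[0,0,0],"rotation":[0,0,-7.9]},{"gripper":0.25,"offset":[0,0,0],"rotation":[0,0,-7.9]},{"gripper":0.25,"offset":[0,0,0],"rotation":[0,0,-7.9]},{"gripper":0.25,"offset":[0,0,0],"rotation":[0,0,-7.9]},{"gripper":0.25,"offset":[0,0,0],"rotation":[0,0,-7.9]},{"gripper":0.25,"offset":[0,0,0],"rotation":[0,0,-7.9]},{"gripper":0.25,"offset":[0,0,0],"rotation":[0,0,-7.9]},{"gripper":0.25,"offset":[0,0,0],"rotation":[0,0,0]},{"gripper":0.25,"offset":[0,0,0],"rotation":[0,0,0]}]}}

```text
clock: 2.75
position: [0.6031, -0.1992, 0.2421]
ee_rot: [0.527, 0.85, 0.0, -0.0]
ft_force: [-0.3, -0.9, -0.7]
grip_width: 0.25
grasp_force: 0.0
```

```bash
cat >> fit.py <<'E'
from workcell import manip
from scipy.spatial.transform import Rotation as Ro
_p=proj
def wproj(o):
    m=imaging.camera_model("wrist"); K=np.array(m["camera_matrix"]); H=np.array(m["hand_eye"])
    R=Ro.from_quat(o["ee_rot"]).as_matrix(); t=np.array(o["position"])
    def f(P):
        c=(np.asarray(P,float)-t)@R-H[:3,3]; c=c@H[:3,:3]*[1,-1,-1]; p=(K@c.T).T; return p[:,:2]/p[:,2:]
    return f
E
python3 - <<'E'
from fit import *
import cv2
o=manip.get_obs(); im=imaging.camera("wrist"); cv2.imwrite("pics/w1.png",im)
f=wproj(o); w=[0.5564,-0.1054,2.0303]
print(f(place(w,[(-.06,.025,.025),(-.06,-.025,.025),(.06,.025,.003),(.06,-.025,.003)])).round())
E
```

```text
[[286. 146.]
 [348. 146.]
 [285. -16.]
 [350. -16.]]
```

View pics/w1.png

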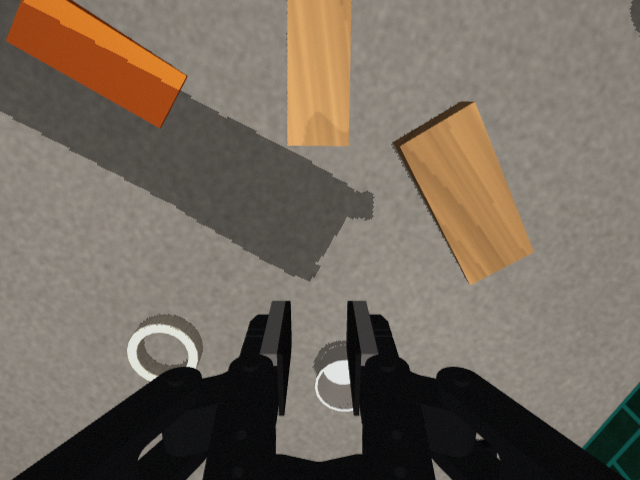

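The wedge is where predicted, with its tail edge at (287–349, 146), square to the fingers and centred. I'll lower the tool and turn it to the chest's heading.

Emit:
{"name": "jog_arm", "arguments": {"deltas": [{"gripper":0.25,"offset":[0,0,0.0446],"rotation":[0,0,4.6]},{"gripper":0.25,"offset":[0,0,0.0446],"rotation":[0,0,0]},{"gripper":0.25,"offset":[0,0,0.0446],"rotation":[0,0,0]},{"gripper":0.25,"offset":[0,0,0.0446],"rotation":[0,0,0]},{"gripper":0.25,"offset":[0,0,0.0446],"rotation":[0,0,0]},{"gripper":0.25,"offset":[0,0,0],"rotation":[0,0,0]},{"gripper":0.25,"offset":[0,0,0],"rotation":[0,0,0]},{"gripper":0.25,"offset":[0,0,0],"rotation":[0,0,0]}]}}

```text
clock: 3.6
position: [0.6039, -0.1992, 0.0206]
ee_rot: [0.56, 0.829, 0.0, 0.001]
ft_force: [0.3, -0.2, 1.3]
grip_width: 0.251
grasp_force: 0.0
```

Emit:
{"name": "jog_arm", "arguments": {"deltas": [{"gripper":0.25,"offset":[0.008,0,0],"rotation":[0,0,0]},{"gripper":0.25,"offset":[0.008,0,0],"rotation":[0,0,0]},{"gripper":0.25,"offset":[0.008,0,0],"rotation":[0,0,0]},{"gripper":0.25,"offset":[0.005,0,0],"rotation":[0,0,0]},{"gripper":0.25,"offset":[0.005,0,0],"rotation":[0,0,0]},{"gripper":0.25,"offset":[0.005,0,0],"rotation":[0,0,0]},{"gripper":0.25,"offset":[0.005,0,0],"rotation":[0,0,0]},{"gripper":0.25,"offset":[0.005,0,0],"rotation":[0,0,0]},{"gripper":0.25,"offset":[0.005,0,0],"rotation":[0,0,0]},{"gripper":0.25,"offset":[0.006,0,0],"rotation":[0,0,0]},{"gripper":0.25,"offset":[0.006,0,0],"rotation":[0,0,0]},{"gripper":0.25,"offset":[0.006,0,0],"rotation":[0,0,0]},{"gripper":0.25,"offset":[0.006,0,0],"rotation":[0,0,0]},{"gripper":0.25,"offset":[0.006,0,0],"rotation":[0,0,0]},{"gripper":0.25,"offset":[0.006,0,0],"rotation":[0,0,0]},{"gripper":0.25,"offset":[0,0,0],"rotation":[0,0,0]}]}}

```text
clock: 5.2
position: [0.5692, -0.1145, 0.0193]
ee_rot: [0.559, 0.829, 0.0, -0.0]
ft_force: [0.5, 1.6, 0.2]
grip_width: 0.252
grasp_force: 0.0
```

Run:
```python
from fit import *
import cv2
o=manip.get_obs(); print(o["position"],o["ft_force"],(Ro.from_quat(o["ee_rot"]).as_matrix()).round(3).tolist())
w=imaging.camera("wrist"); s=imaging.camera("scene")
cv2.imwrite("pics/p2.png",np.hstack([cv2.resize(w,(400,300)),cv2.resize(s[180:300,225:385],(400,300))]))
```

```text
[ 0.5691666  -0.11449686  0.01930224] [0.53338544 1.55889593 0.24890464] [[-0.376, 0.927, -0.0], [0.927, 0.376, 0.0], [0.0, -0.0, -1.0]]
```

View pics/p2.png

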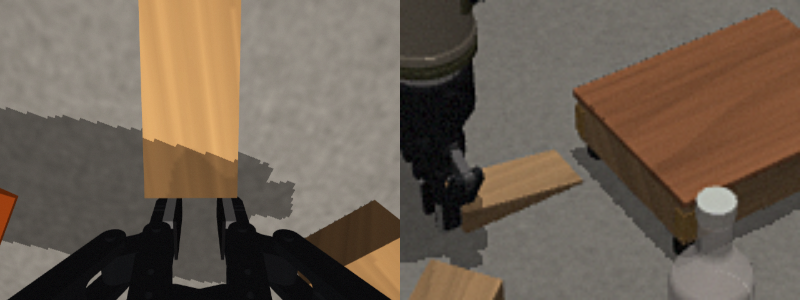

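The wedge is flush on the fingers, with its tail at row 197 in the wrist half, and heads straight for the short foot. Next I push it in.

Emit:
{"name": "jog_arm", "arguments": {"deltas": [{"gripper":0.25,"offset":[0.005,0,0],"rotation":[0,0,0]},{"gripper":0.25,"offset":[0.005,0,0],"rotation":[0,0,0]},{"gripper":0.25,"offset":[0.005,0,0],"rotation":[0,0,0]},{"gripper":0.25,"offset":[0.005,0,0],"rotation":[0,0,0]},{"gripper":0.25,"offset":[0.004,0,0],"rotation":[0,0,0]},{"gripper":0.25,"offset":[0.003,0,0],"rotation":[0,0,0]},{"gripper":0.25,"offset":[0.002,0,0],"rotation":[0,0,0]},{"gripper":0.25,"offset":[0.002,0,0],"rotation":[0,0,0]}]}}

```text
clock: 6.1
position: [0.5578, -0.0869, 0.0193]
ee_rot: [0.559, 0.829, -0.0, 0.0]
ft_force: [-0.6, 0.5, -0.2]
grip_width: 0.248
grasp_force: 0.2
```

Emit:
{"name": "jog_arm", "arguments": {"deltas": [{"gripper":0.25,"offset":[0.002,0,0],"rotation":[0,0,0]},{"gripper":0.25,"offset":[0.002,0,0],"rotation":[0,0,0]}]}}

```text
clock: 6.3
position: [0.5564, -0.0832, 0.0193]
ee_rot: [0.559, 0.829, -0.0, 0.0]
ft_force: [-0.1, -0.2, 0.4]
grip_width: 0.249
grasp_force: 0.2
```

Emit:
{"name": "jog_arm", "arguments": {"deltas": [{"gripper":0.25,"offset":[0.002,0,0],"rotation":[0,0,0]},{"gripper":0.25,"offset":[0.002,0,0],"rotation":[0,0,0]}]}}

```text
clock: 6.5
position: [0.5548, -0.0794, 0.0193]
ee_rot: [0.559, 0.829, -0.0, 0.0]
ft_force: [0.4, -0.7, 0.6]
grip_width: 0.251
grasp_force: 0.2
```

Emit:
{"name": "jog_arm", "arguments": {"deltas": [{"gripper":0.25,"offset":[0.0015,0,0],"rotation":[0,0,0]},{"gripper":0.25,"offset":[0.0015,0,0],"rotation":[0,0,0]}]}}

```text
clock: 6.7
position: [0.5537, -0.0766, 0.0193]
ee_rot: [0.559, 0.829, 0.0, 0.0]
ft_force: [0.4, -0.8, -0.7]
grip_width: 0.247
grasp_force: 0.3
```

Emit:
{"name": "jog_arm", "arguments": {"deltas": [{"gripper":0.25,"offset":[0.0015,0,0],"rotation":[0,0,0]},{"gripper":0.25,"offset":[0.0015,0,0],"rotation":[0,0,0]}]}}

```text
clock: 6.9
position: [0.5526, -0.0739, 0.0193]
ee_rot: [0.559, 0.829, -0.0, 0.0]
ft_force: [0.0, -1.1, 0.5]
grip_width: 0.251
grasp_force: 0.3
```

Emit:
{"name": "jog_arm", "arguments": {"deltas": [{"gripper":0.25,"offset":[0.0015,0,0],"rotation":[0,0,0]},{"gripper":0.25,"offset":[0.0015,0,0],"rotation":[0,0,0]}]}}

```text
clock: 7.1
position: [0.5516, -0.0715, 0.0194]
ee_rot: [0.559, 0.829, -0.0, 0.0]
ft_force: [0.6, -3.3, -0.2]
grip_width: 0.248
grasp_force: 2.1
```

Emit:
{"name": "jog_arm", "arguments": {"deltas": [{"gripper":0.25,"offset":[0.0005,0,0],"rotation":[0,0,0]},{"gripper":0.25,"offset":[0,0,0],"rotation":[0,0,0]}]}}

```text
clock: 7.3
position: [0.5515, -0.0714, 0.0194]
ee_rot: [0.559, 0.829, -0.0, 0.0]
ft_force: [1.3, -4.6, -0.7]
grip_width: 0.248
grasp_force: 2.2
```

Emit:
{"name": "jog_arm", "arguments": {"deltas": [{"gripper":0.25,"offset":[-0.006,0,0],"rotation":[0,0,0]},{"gripper":0.25,"offset":[-0.012,0,0],"rotation":[0,0,0]},{"gripper":0.25,"offset":[-0.012,0,0],"rotation":[0,0,0]},{"gripper":0.0,"offset":[0,0,-0.03],"rotation":[0,0,0]},{"gripper":0.0,"offset":[0,0,-0.04],"rotation":[0,0,0]},{"gripper":0.0,"offset":[0,0,-0.03],"rotation":[0,0,0]},{"gripper":0.0,"offset":[0.03,0,0],"rotation":[0,0,0]},{"gripper":0.0,"offset":[0.04,0,0],"rotation":[0,0,0]},{"gripper":0.0,"offset":[0.04,0,0],"rotation":[0,0,0]},{"gripper":0.0,"offset":[0.038,0,0],"rotation":[0,0,0]},{"gripper":0.0,"offset":[0,0,0],"rotation":[0,0,0]},{"gripper":0.0,"offset":[0,0,0],"rotation":[0,0,0]},{"gripper":0.0,"offset":[0,0,0],"rotation":[0,0,0]}]}}

```text
clock: 8.6
position: [0.5077, 0.0371, 0.1193]
ee_rot: [0.56, 0.829, -0.0, 0.0]
ft_force: [0.1, 0.1, 0.6]
grip_width: -0.0
grasp_force: 0.0
```

Run:
```python
from fit import *
import cv2
o=manip.get_obs(); print(o["position"],o["ft_force"])
w=imaging.camera("wrist"); s=imaging.camera("scene")
cv2.imwrite("pics/p3.png",np.hstack([cv2.resize(w,(400,300)),cv2.resize(s[180:300,225:385],(400,300))]))
```

```text
[0.507689   0.03711598 0.11930191] [0.14253204 0.11263764 0.56341391]
```

View pics/p3.png

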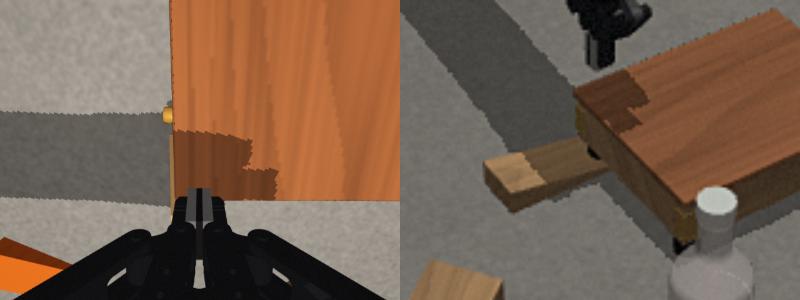

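The wedge is in under the foot and the chest hasn't moved (its corner is still at (575,92) in the scene half). The shut fingers are above the corner, so I press down gently.

Emit:
{"name": "jog_arm", "arguments": {"deltas": [{"gripper":0.0,"offset":[0,0,0.014],"rotation":[0,0,0]},{"gripper":0.0,"offset":[0,0,0.01],"rotation":[0,0,0]},{"gripper":0.0,"offset":[0,0,0.004],"rotation":[0,0,0]},{"gripper":0.0,"offset":[0,0,0.001],"rotation":[0,0,0]},{"gripper":0.0,"offset":[0,0,0.001],"rotation":[0,0,0]},{"gripper":0.0,"offset":[0,0,0],"rotation":[0,0,0]}]}}

```text
clock: 9.3
position: [0.5072, 0.0388, 0.0894]
ee_rot: [0.559, 0.829, 0.0, 0.0]
ft_force: [-1.2, -1.5, -0.1]
grip_width: -0.003
grasp_force: 0.0
```

Emit:
{"name": "jog_arm", "arguments": {"deltas": [{"gripper":0.0,"offset":[0,0,0.001],"rotation":[0,0,0]},{"gripper":0.0,"offset":[0,0,0],"rotation":[0,0,0]}]}}

```text
clock: 9.5
position: [0.5071, 0.0387, 0.0884]
ee_rot: [0.559, 0.829, 0.0, 0.0]
ft_force: [-0.4, 0.6, -0.5]
grip_width: 0.001
grasp_force: 0.0
```

Emit:
{"name": "jog_arm", "arguments": {"deltas": [{"gripper":0.0,"offset":[0,0,0.001],"rotation":[0,0,0]},{"gripper":0.0,"offset":[0,0,0],"rotation":[0,0,0]}]}}

```text
clock: 9.7
position: [0.5072, 0.0387, 0.088]
ee_rot: [0.559, 0.829, -0.0, 0.0]
ft_force: [-3.4, -2.0, 9.0]
grip_width: -0.001
grasp_force: 4.4
```

Emit:
{"name": "jog_arm", "arguments": {"deltas": [{"gripper":0.0,"offset":[0,0,0.0003],"rotation":[0,0,0]},{"gripper":0.0,"offset":[0,0,0],"rotation":[0,0,0]},{"gripper":0.0,"offset":[0,0,0],"rotation":[0,0,0]},{"gripper":0.0,"offset":[0,0,0],"rotation":[0,0,0]},{"gripper":0.0,"offset":[0,0,0],"rotation":[0,0,0]}]}}

```text
clock: 10.2
position: [0.5072, 0.0386, 0.0879]
ee_rot: [0.559, 0.829, -0.0, 0.0]
ft_force: [-5.0, 0.2, 11.6]
grip_width: 0.003
grasp_force: 5.9
```

Emit:
{"name": "jog_arm", "arguments": {"deltas": [{"gripper":0.0,"offset":[0,0,0],"rotation":[0,0,0]},{"gripper":0.0,"offset":[0,0,0],"rotation":[0,0,0]},{"gripper":0.0,"offset":[0,0,0],"rotation":[0,0,0]},{"gripper":0.0,"offset":[0,0,0],"rotation":[0,0,0]},{"gripper":0.0,"offset":[0,0,0],"rotation":[0,0,0]}]}}

```text
clock: 10.7
position: [0.5072, 0.0386, 0.088]
ee_rot: [0.559, 0.829, -0.0, 0.0]
ft_force: [-5.5, -0.9, 12.0]
grip_width: 0.002
grasp_force: 5.9
```

```bash
python3 -c "
from workcell import workorder
print(workorder.hand_in())"
```

```text
the job is handed in; nothing more can be done
None
```

The wedge is about 25 mm in under the short foot, and the job was handed in with the fingers pressing about 12 N on the lid corner, steady at 77 mm (level height); no verdict was returned.

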